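# Put three instrument units back in their own nests

## Task

The three finished instrument units stand in each other's nests: put each one upright into the nest of its own colour (blue, yellow, red), using the empty white nest as the parking place and leaving it empty again at the end. Never set a unit down on the bench, drop one from above its nest or let one tip over, and leave the little red bottle, the tape roll and the screwdriver where they are.

Things in the scene. Friction and masses are not known exactly. Their poses are not given: they have to be found in the camera images.
- lens_blue: An upright round unit: foot 50 mm dia and 10 mm high, above it a straight barrel 40 mm dia from 10 to 62 mm height (grip this, across any diameter). Mass 0.17 to 0.35 kg. Origin: centre of its underside, z up along its axis. Dark steel with a blue band at the top of the barrel (52 to 62 mm) and round the foot; a flat glass lens 28 mm dia on top; total height 63 mm.
- hub_yellow: An upright round unit: foot 50 mm dia and 10 mm high, above it a straight barrel 40 mm dia from 10 to 62 mm height (grip this, across any diameter). Mass 0.17 to 0.35 kg. Origin: centre of its underside, z up along its axis. Bright aluminium with a yellow band at the top of the barrel (52 to 62 mm) and round the foot; a steel shaft stub 14 mm dia, 12 mm high on top; total height 74 mm.
- drive_red: An upright round unit: foot 50 mm dia and 10 mm high, above it a straight barrel 40 mm dia from 10 to 62 mm height (grip this, across any diameter). Mass 0.17 to 0.35 kg. Origin: centre of its underside, z up along its axis. Brass with a red band at the top of the barrel (52 to 62 mm) and round the foot; a black cross 32 mm wide, 8 mm high on top; total height 70 mm.
- nest_blue: A fixed holder: black square block 88 x 88 mm, 14 mm high, carrying a round blue well, inner dia 72 mm, outer 88 mm; the well floor is 18 mm above the bench and its rim 26 mm above the bench. Origin: centre of the block's underside, on the bench; z up. The home of the blue-banded unit; at the start one of the other units stands in it, and all three coloured nests are taken.
- nest_yellow: A fixed holder: black square block 88 x 88 mm, 14 mm high, carrying a round yellow well, inner dia 72 mm, outer 88 mm; the well floor is 18 mm above the bench and its rim 26 mm above the bench. Origin: centre of the block's underside, on the bench; z up. The home of the yellow-banded unit; at the start one of the other units stands in it, and all three coloured nests are taken.
- nest_red: A fixed holder: black square block 88 x 88 mm, 14 mm high, carrying a round red well, inner dia 72 mm, outer 88 mm; the well floor is 18 mm above the bench and its rim 26 mm above the bench. Origin: centre of the block's underside, on the bench; z up. The home of the red-banded unit; at the start one of the other units stands in it, and all three coloured nests are taken.
- nest_white: A fixed holder: black square block 88 x 88 mm, 14 mm high, carrying a round white well, inner dia 72 mm, outer 88 mm; the well floor is 18 mm above the bench and its rim 26 mm above the bench. Origin: centre of the block's underside, on the bench; z up. The free parking place, empty at the start.
- bottle: Bystander: small red bottle with a white label and a blue pointed nozzle, standing, 28 mm dia, 84 mm high. Origin: centre of its underside.
- tape: Bystander: roll of amber tape lying flat, 64 mm outer dia, 19 mm high. Origin: centre of its underside.
- driver: Bystander: screwdriver with a yellow handle, 160 mm long, lying along its x axis, 26 mm high. Origin: about its middle, on the bench.
There are look-alikes about, which are no part of the job. Leave any pink or turquoise look-alike of the nest_white alone.

How it is judged (in metres and radians):
On the way:
1. one of the units is parked upright in the white nest, standing flat in its well (((horizontal distance between lens_blue and nest_white below 0.014 m and z of lens_blue in the frame of nest_white below 0.022 m and angle between lens_blue's own z axis and vertical below 0.1 rad) or (horizontal distance between hub_yellow and nest_white below 0.014 m and z of hub_yellow in the frame of nest_white below 0.022 m and angle between hub_yellow's own z axis and vertical below 0.1 rad) or (horizontal distance between drive_red and nest_white below 0.014 m and z of drive_red in the frame of nest_white below 0.022 m and angle between drive_red's own z axis and vertical below 0.1 rad))), for 0.2 s.
At the end, for the whole second after the job is handed in: The blue-, yellow- and red-banded units each stand upright (within 0.1 rad), flat on the well floor of the nest of their own colour (centre within 14 mm, underside less than 22 mm above the bench), released and at rest; the white nest is thereby empty (horizontal distance between lens_blue and nest_blue below 0.014 m and z of lens_blue in the frame of nest_blue below 0.022 m and angle between each of lens_blue, hub_yellow, drive_red's own z axis and vertical below 0.1 rad and linear speed of each of lens_blue, hub_yellow, drive_red below 0.02 m/s and contact force between each of lens_blue, hub_yellow, drive_red and the fingers below 0.05 N and horizontal distance between hub_yellow and nest_yellow below 0.014 m and z of hub_yellow in the frame of nest_yellow below 0.022 m and horizontal distance between drive_red and nest_red below 0.014 m and z of drive_red in the frame of nest_red below 0.022 m); the robot touches nothing.
It fails at once if a unit is set down on the bench (its underside comes below 8 mm) (height (world z) of any of lens_blue, hub_yellow, drive_red below 0.008 m).
It fails at once if a unit tips over (more than 1 rad) (angle between any of lens_blue, hub_yellow, drive_red's own z axis and vertical above 1 rad).
It fails at once if a unit is let go in the air (no finger touches it while its underside is more than 33 mm above the bench, 15 mm above a well floor) ((height (world z) of lens_blue above 0.033 m and contact force between lens_blue and the fingers below 0.05 N) or (height (world z) of hub_yellow above 0.033 m and contact force between hub_yellow and the fingers below 0.05 N) or (height (world z) of drive_red above 0.033 m and contact force between drive_red and the fingers below 0.05 N)).
It fails at once if the bottle, the tape or the screwdriver is moved by more than 25 mm (distance of any of bottle, tape, driver from where it was at the start of the episode above 0.025 m).
It also fails if it takes over 96 s, if anything falls off the work surface, if the arm or the gripper's body presses on something with over 40 N, if the wrist force passes 120 N, or if a joint passes its speed limit or range.

## Robot

A 7-joint arm with a two-finger parallel gripper is mounted at the origin on the work surface. World frame = base frame: x ahead of the robot, y to its left, z up, the work surface at z = 0. Lengths are in mm, angles in rad, forces in N, time in s.
With the tool pointing down it reaches from about 400 to 875 mm from the base axis. Payload 4.4 kg.
Tool frame: the origin (TCP) lies midway between the tips of the shut fingers; the grasp point (between the pads) lies 19 mm behind it; z points along the fingers, y is the line along which they close (so a half turn about z gives the same grasp; the last joint's range is limited). The gripper opens to 85 mm and grips with 20 to 120 N. Pads are 22 mm wide; open, the fingers measure 114 mm over their backs; the gripper's body (76 mm by 85 mm) begins 54 mm behind the grasp point. The pads swing forward as they close: fully open they stand 13 mm farther back than shut.
Start: joints at [1.211, 0.628, 0.038, 1.517, -0.027, 0.996, -0.02], TCP at [188.262, -622.154, 231.313] pointing down, gripper open.
Joint ranges: [-3.06, 3.06], [-0.37, 2.12], [-1.25, 1.32], [0.18, 2.47], [-1.1, 4.24], [0.23, 1.98], [-2.94, 2.94]. Speed limits (rad/s): [2.57, 2.57, 3.14, 3.14, 3.14, 3.14, 3.14].

## Interface

Orientations are given as [roll, pitch, yaw] about the fixed x, y, z axes, in that order (R = Rz(yaw) Ry(pitch) Rx(roll)).
In Python, from cell import ctrl gives the robot as it stands. The module is installed in compiled form; this text tells all that it offers.
- The arm moves only by the tool step_arm, never from a script. Its argument "commands" is one flat list of numbers, 7 for each row, row after row: the shift along the tool's x, y, z in cm, then the turn, a rotation vector about the tool's x, y, z in rad, then the opening, from 0 (shut) to 1 (fully open). A call has 1 to 10 rows; each row is the pose to reach, as a shift and turn from the pose commanded when the call began, along the tool's axes at that moment; what a row does not reach only later rows make up. A row lasts 1/10 s, in which the tool goes at most 50 mm and 8.59 degrees, less where a joint would pass 70% of its speed; a pose out of reach is approached as far as the arm can. A call with a gripper value outside its range is refused whole. The fingers move at their own pace and stop on an object; the grip force is fixed at half the most. Time passes only in rows, so rows that repeat a pose let the fingers close. It gives the time, the measured TCP pose, the force, the opening and the grip force at its end, in the units of the state.
- ctrl.read_state(): the state, without advancing time (a new reading comes with each control period).
- ctrl.get_image(name): name is "scene" or "top" or "wrist"; returns a dict with "image" (420x560x3 uint8, red, green, blue), "range_z" (420x560 float32, mm along the optical axis (not along the pixel's ray), 0 where there is no reading), "vfov" (degrees; the focal length in pixels is half the picture's height over the tangent of half this angle, whatever the lens; pixels are square), "cx", "cy" (the principal point, pixels), "world_to_cam" (4x4, takes a point from world to camera coordinates). Camera axes: x right, y down, z forward; pixel columns grow to the right and rows downward; lengths in mm; the calibration is good to about 2 mm. A picture is of the moment at which its call begins.
- ctrl.finish_job(): hands the job in; it is judged then, once.
The state is a dict: "clock": time; "qpos": joint angles; "qd": joint speeds; "tau": joint torques, N m; "eef_pos": TCP position; "tool_rot": TCP orientation; "force": force on the tool from outside, world axes, zero at the start; "torque": the same for the moment, N m; "width": finger opening in mm; "gripper_force": force on a finger pad.
Only numpy, scipy, OpenCV 4.12 (cv2) and the standard library are available. Lean on these libraries where they do the work, as an engineer would, in place of code of your own. Each camera call takes 0.05 s, during which the arm holds its last target. There are 200 camera calls.

## Working session

There is one attempt and no reset: what is moved stays moved. The work goes in short steps, Python scripts to look and compute and a tool call to move; the robot and the scene stay as the last step left them, time stands still between calls to the robot, and variables do not carry over. Pictures are saved under pics/ and viewed, at most 14 in all, crops included, and the job is handed in when it is done.

Besides the shell and the picture viewer there is one more tool, called after "Request:" as name(argument=value, ...) on one line, values as JSON. step_arm: Moves the arm, as the interface text tells. Its arguments: {"type":"object","properties":{"commands":{"type":"array"}},"required":["commands"]}

```bash
mkdir -p pics
cat > h.py <<'E'
import numpy as np, cv2
from cell import ctrl
def get(n):
    return ctrl.get_image(n)
def save(d,f,crop=None,s=1):
    im=d["image"][:,:,::-1]
    if crop: a,b,c,e=crop; im=im[b:e,a:c]
    cv2.imwrite("pics/"+f,cv2.resize(im,None,fx=s,fy=s,interpolation=cv2.INTER_CUBIC))
def ray(d,u,v,z):
    f=210/np.tan(np.radians(d["vfov"])/2); T=d["world_to_cam"]; R=T[:3,:3]; c=-R.T@T[:3,3]
    r=R.T@np.array([(u-d["cx"])/f,(v-d["cy"])/f,1.]); return c+r*(z-c[2])/r[2]
def pt(d,u,v):
    f=210/np.tan(np.radians(d["vfov"])/2); T=d["world_to_cam"]; R=T[:3,:3]; c=-R.T@T[:3,3]
    return c+R.T@np.array([(u-d["cx"])/f,(v-d["cy"])/f,1.])*d["range_z"][v,u]
E
python3 - <<'E'
from h import *
for n in("top","scene"):
    d=get(n); save(d,n+"0.png"); print(n,d["vfov"],d["cx"],d["cy"],d["world_to_cam"].round(3).tolist(),(d["range_z"]>0).mean())
print(ctrl.read_state())
E
```

```text
top 48.92277865606676 278.40694343390487 208.85986774737333 [[0.006, -1.0, 0.006, -50.198], [-0.993, -0.006, -0.116, 571.949], [0.116, -0.006, -0.993, 1081.146], [0.0, 0.0, 0.0, 1.0]] 0.9961267006802721
scene 44.33099936924365 285.4833372675775 207.7573152946284 [[0.629, 0.777, -0.024, -313.661], [0.456, -0.393, -0.799, -232.365], [-0.63, 0.491, -0.601, 1693.563], [0.0, 0.0, 0.0, 1.0]] 0.9830187074829932
{'clock': 0.1, 'qpos': array([ 1.21116868,  0.62925176,  0.03844049,  1.51824912, -0.02701824,
        0.99631973, -0.02002789]), 'qd': array([-0.00064782, -0.00123212,  0.0008037 , -0.00369972,  0.00041425,
        0.00159341, -0.00073538]), 'tau': array([ 2.70296710e-03, -5.64532399e+01,  1.23008754e+00, -1.93974137e+01,
        1.11974464e-02,  5.47116244e-03,  9.83937582e-06]), 'eef_pos': array([ 188.12755218, -621.59838587,  230.48822445]), 'tool_rot': array([-3.13988221e+00, -8.52410617e-07,  2.93793719e-01]), 'force': array([-0.23201425, -0.33180059, -1.10576162]), 'torque': array([0.02213419, 0.01743576, 0.00780483]), 'gripper_force': 0.0, 'width': 85.39222288460077}
```

View pics/top0.png

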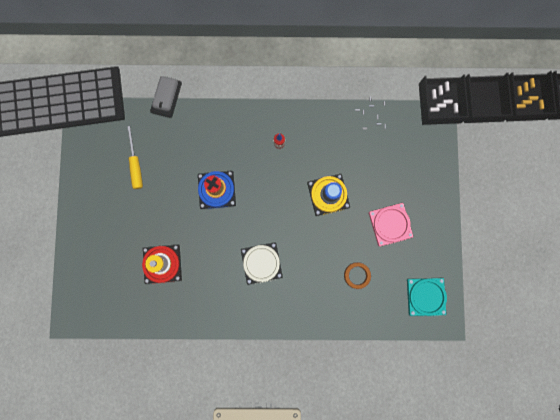

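View pics/scene0.png

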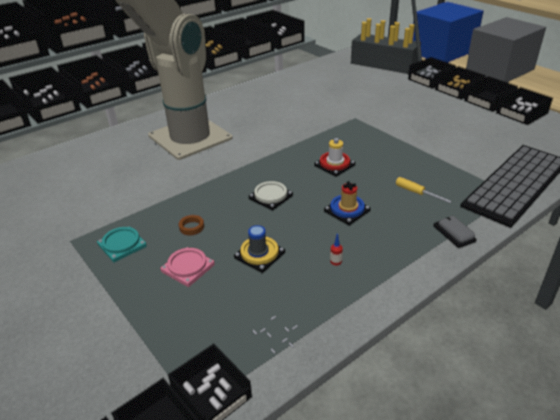

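Top view: the red-banded unit is in the blue nest (216,188), yellow-banded in the red nest (161,263), blue-banded in the yellow nest (330,194). Ring-shaped candidates for parking: white (262,263), pink (391,224), turquoise (427,297). The white one on a black block fits; pink and turquoise are the look-alikes. I'll measure all of these and confirm in one crop.

```bash
cat >> h.py <<'E'
def cloud(d):
    v,u=np.mgrid[0:420,0:560]; f=210/np.tan(np.radians(d["vfov"])/2); T=d["world_to_cam"]; R=T[:3,:3]; c=-R.T@T[:3,3]
    P=np.stack([(u-d["cx"])/f,(v-d["cy"])/f,np.ones_like(u,float)],-1)*d["range_z"][...,None]
    return P@R+c
E
python3 - <<'E'
from h import *
d=get("top"); C=cloud(d); save(d,"crop.png",(120,150,460,330),2.3)
for n,(u,v) in dict(blue=(216,188),yellow=(330,194),red=(161,263),white=(262,263),bottle=(279,140),tape=(358,275),driver=(135,160)).items():
    g=ray(d,u,v,20); m=(np.hypot(*(C[...,:2]-g[:2]).transpose(2,0,1))<75)
    z=C[...,2]; o=[n,g.round()[:2]]
    for lo,hi in((6,90),(21,32),(74,86),(86,100)):
        p=C[m&(z>lo)&(z<hi)][:,:2].astype(np.float32)
        if len(p)>8:
            c,r=cv2.minEnclosingCircle(p); R=cv2.minAreaRect(p); o.append((lo,len(p),np.round(c,1),round(r,1),"rect",np.round(R[0],1),np.round(R[1],1),round(float(np.median(C[m&(z>lo)&(z<hi)][:,2])),1)))
    print(*o,sep="\n  ")
E
```

```text
blue
  [624. 107.]
  (6, 1298, array([626.1, 109.6]), 74.1, 'rect', array([626.4, 103.5]), array([134.8, 138.8]), 23.9)
  (21, 464, array([625.2, 103.5]), 47.6, 'rect', array([622.7, 107.1]), array([86.6, 86.1]), 26.3)
  (74, 146, array([625.7, 107.6]), 19.8, 'rect', array([625.9, 107.5]), array([38.3, 38.5]), 81.0)
  (86, 85, array([625.5, 107.9]), 16.2, 'rect', array([625.6, 108. ]), array([26.4, 25. ]), 88.9)
yellow
  [ 611. -173.]
  (6, 1319, array([ 612.1, -169.4]), 73.2, 'rect', array([ 606.2, -170.3]), array([124.9, 133.2]), 23.8)
  (21, 467, array([ 615., -164.]), 49.5, 'rect', array([ 612.5, -169.8]), array([86.8, 87.9]), 26.1)
  (74, 232, array([ 612.5, -173.7]), 20.2, 'rect', array([ 611.9, -173. ]), array([37.5, 38. ]), 80.9)
red
  [441. 235.]
  (6, 1373, array([439.5, 234.9]), 73.6, 'rect', array([439.1, 231.2]), array([130.5, 141.6]), 24.3)
  (21, 496, array([437.7, 239.1]), 47.8, 'rect', array([439.8, 236. ]), array([83.4, 87.2]), 26.6)
  (74, 213, array([441., 236.]), 19.8, 'rect', array([440.9, 236. ]), array([36.3, 38.2]), 80.9)
  (86, 34, array([439.6, 236.3]), 8.1
[... 245 characters left out ...]
-5.8]), array([85.8, 86.5]), 25.6)
bottle
  [746. -47.]
  (6, 202, array([747.1, -47.3]), 73.9, 'rect', array([745.6, -40.6]), array([133.5, 138.6]), 42.1)
  (21, 16, array([736.9, -47.3]), 12.4, 'rect', array([733.2, -47.4]), array([ 7.4, 24.7]), 25.4)
tape
  [ 415. -239.]
  (6, 373, array([ 414.7, -236.9]), 72.3, 'rect', array([ 415.9, -235.4]), array([129.7, 133.4]), 18.4)
  (21, 54, array([ 414.8, -237.3]), 31.0, 'rect', array([ 416.1, -236.6]), array([56.8, 56.8]), 21.8)
driver
  [693. 308.]
  (6, 474, array([693.1, 307.4]), 74.5, 'rect', array([694.1, 306.1]), array([147.2, 129.1]), 21.5)
  (21, 250, array([672.8, 305.7]), 48.5, 'rect', array([671.9, 309.5]), array([97.1, 23.6]), 24.9)
```

View pics/crop.png

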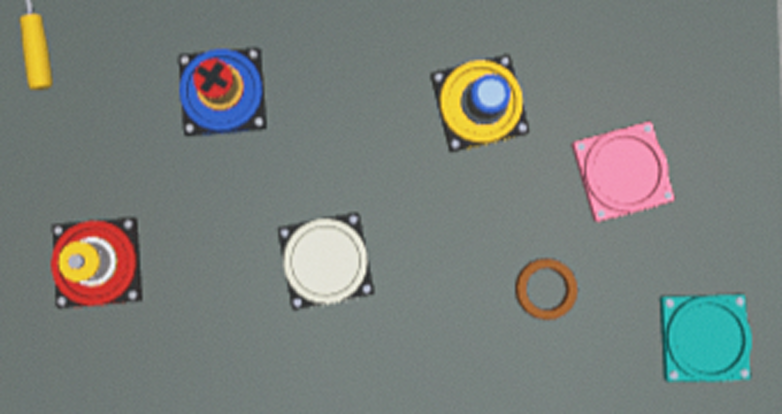

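The crop confirms it: white at crop (325,260), i.e. pixel (262,263), is the only white nest on a black block. Measured heights match (band top 80, rim 26). Next I'll go above the red unit.

```bash
cat >> h.py <<'E'
from scipy.spatial.transform import Rotation as Ro
def go(*t):
    s=ctrl.read_state(); R=Ro.from_euler("xyz",s["tool_rot"])
    print("shift cm",(R.inv().apply(np.array(t)-s["eef_pos"])/10).round(2), "pos",s["eef_pos"].round(1),"rot",s["tool_rot"].round(3),"w",round(s["width"],1),"F",s["force"].round(1),"t",s["clock"])
E
python3 -c "
from h import *
go(625,107,231);go(612,-173,231)"
```

```text
shift cm [ 6.291e+01 -5.710e+01  5.000e-02] pos [ 188.1 -621.7  230.6] rot [-3.14  -0.     0.294] w 85.8 F [0.  0.2 0. ] t 0.15
shift cm [ 5.356e+01 -3.068e+01  1.000e-02] pos [ 188.1 -621.7  230.6] rot [-3.14  -0.     0.294] w 85.8 F [0.  0.2 0. ] t 0.15
```

Request:
step_arm(commands=[62.9,-57.1,0,0,0,0,1,62.9,-57.1,0,0,0,0,1,62.9,-57.1,0,0,0,0,1,62.9,-57.1,0,0,0,0,1,62.9,-57.1,0,0,0,0,1,62.9,-57.1,0,0,0,0,1,62.9,-57.1,0,0,0,0,1,62.9,-57.1,0,0,0,0,1,62.9,-57.1,0,0,0,0,1,62.9,-57.1,0,0,0,0,1])

```text
clock: 1.15
eef_pos: [445.9, -191.4, 231.4]
tool_rot: [3.141, -0.0, 0.294]
force: [0.7, -0.8, -0.1]
width: 85.6
gripper_force: 0.0
```

```bash
python3 -c "
from h import *
go(625,107,231)"
```

```text
shift cm [ 25.78 -23.38   0.03] pos [ 445.9 -191.4  231.4] rot [ 3.141 -0.     0.294] w 85.6 F [ 0.7 -0.8 -0.1] t 1.15
```

Request:
step_arm(commands=[25.8,-23.4,0,0,0,0,1,25.8,-23.4,0,0,0,0,1,25.8,-23.4,0,0,0,0,1,25.8,-23.4,0,0,0,0,1,25.8,-23.4,0,0,0,0,1,25.8,-23.4,0,0,0,0,1,25.8,-23.4,0,0,0,0,1,25.8,-23.4,0,0,0,0,1,25.8,-23.4,0,0,0,0,1])

```text
clock: 2.05
eef_pos: [624.1, 106.7, 230.4]
tool_rot: [-3.141, 0.001, 0.297]
force: [0.1, -1.6, -0.3]
width: 85.4
gripper_force: 0.0
```

```bash
cat >> h.py <<'E'
def unit(d,x,y):
    C=cloud(d); z=C[...,2]; m=(np.hypot(C[...,0]-x,C[...,1]-y)<60)
    for lo,hi in((21,31),(74,86),(86,98)):
        p=C[m&(z>lo)&(z<hi)]
        if len(p)>20:
            q=p[:,:2].astype(np.float32); c,r=cv2.minEnclosingCircle(q); print(lo,len(p),np.round(c,1),round(r,1),"rect",np.round(cv2.minAreaRect(q)[0],1),np.round(cv2.minAreaRect(q)[1],1),"z",np.median(p[:,2]).round(1))
E
python3 - <<'E'
from h import *
go(625.7,107.5,38)
d=get("wrist"); save(d,"w0.png"); unit(d,625,107)
E
```

```text
shift cm [ 0.21 -0.03 19.24] pos [624.1 106.7 230.4] rot [-3.141e+00  1.000e-03  2.970e-01] w 85.4 F [ 0.1 -1.6 -0.3] t 2.05
21 2181 [621.4 106.2] 43.9 rect [621.7 106.2] [86.7 86.5] z 26.1
74 892 [624.3 106.9] 20.0 rect [624.5 107.1] [38.9 39. ] z 80.2
86 579 [624.1 106.8] 16.3 rect [624.3 106.8] [27.6 27.3] z 88.2
```

View pics/w0.png

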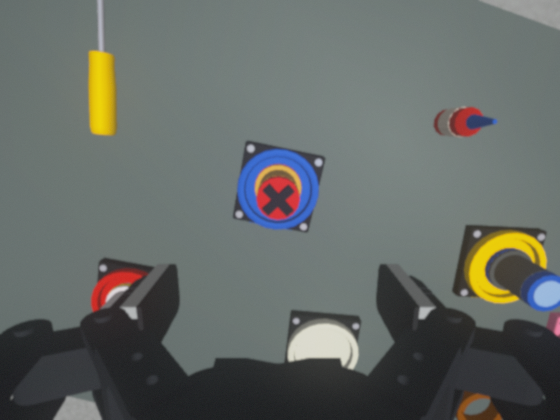

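Wrist view: the red unit is at (278,198) in the blue nest at (278,188), between the fingers and consistent with the top view to ~1 mm. I'll descend straight down and close.

Request:
step_arm(commands=[0.05,0,4,0,0,0,1,0.05,0,8,0,0,0,1,0.05,0,12,0,0,0,1,0.05,0,15,0,0,0,1,0.05,0,17,0,0,0,1,0.05,0,18.5,0,0,0,1,0.05,0,19.2,0,0,0,1,0.05,0,19.2,0,0,0,1,0.05,0,19.2,0,0,0,0.7,0.05,0,19.2,0,0,0,0.6])

```text
clock: 3.1
eef_pos: [625.9, 105.6, 40.6]
tool_rot: [3.141, -0.002, 0.294]
force: [0.2, 0.0, -0.2]
width: 59.0
gripper_force: 0.0
```

Request:
step_arm(commands=[0,0,0,0,0,0,0,0,0,0,0,0,0,0,0,0,0,0,0,0,0,0,0,0,0,0,0,0,0,0,0,0,0,0,0,0,0,0,0,0,0,0,0,0,0,0,0,0,0])

```text
clock: 3.8
eef_pos: [625.8, 105.8, 40.5]
tool_rot: [3.141, -0.002, 0.294]
force: [-0.3, 0.6, 5.5]
width: 39.0
gripper_force: 60.4
```

```bash
python3 -c "
from h import *
go(625,107,160)"
```

```text
shift cm [ -0.02  -0.13 -11.95] pos [625.8 105.8  40.5] rot [ 3.141e+00 -2.000e-03  2.940e-01] w 39.0 F [-0.3  0.6  5.5] t 3.8
```

Gripped (39 mm, 60 N). Lift.

Request:
step_arm(commands=[0,0,-0.5,0,0,0,0,0,0,-1.5,0,0,0,0,0,0,-3,0,0,0,0,0,0,-5,0,0,0,0,0,0,-7,0,0,0,0,0,0,-9,0,0,0,0,0,0,-10.5,0,0,0,0,0,0,-11.5,0,0,0,0,0,0,-12,0,0,0,0,0,0,-12,0,0,0,0])

```text
clock: 4.8
eef_pos: [625.1, 105.6, 159.8]
tool_rot: [3.142, -0.001, 0.294]
force: [-0.2, -0.1, -3.1]
width: 39.1
gripper_force: 60.5
```

```bash
python3 -c "
from h import *
go(442.5,-6,160)
unit(get('wrist'),442,-6)"
```

```text
shift cm [-20.71   5.39  -0.04] pos [625.1 105.6 159.8] rot [ 3.142e+00 -1.000e-03  2.940e-01] w 39.1 F [-0.2 -0.1 -3.1] t 4.8
```

Request:
step_arm(commands=[-1,0.26,0,0,0,0,0,-3,0.78,0,0,0,0,0,-6,1.56,0,0,0,0,0,-9,2.34,0,0,0,0,0,-12,3.12,0,0,0,0,0,-15,3.9,0,0,0,0,0,-18,4.7,0,0,0,0,0,-20,5.2,0,0,0,0,0,-20.7,5.4,0,0,0,0,0,-20.7,5.4,0,0,0,0,0])

```text
clock: 5.85
eef_pos: [441.6, -6.7, 159.2]
tool_rot: [-3.142, 0.001, 0.293]
force: [0.7, 0.3, -2.9]
width: 38.5
gripper_force: 60.5
```

Run:
```python
from h import *
go(442.5,-6,42)
d=get("top"); C=cloud(d); z=C[...,2]; im=d["image"].astype(int)
d=get("wrist"); save(d,"w1.png"); unit(d,442,-6)
```

```text
shift cm [ 0.11 -0.04 11.72] pos [441.6  -6.7 159.2] rot [-3.142e+00  1.000e-03  2.930e-01] w 38.5 F [ 0.7  0.3 -2.9] t 5.85
21 1844 [441.5  -7. ] 43.7 rect [451.7  -4.3] [66.1 86.8] z 25.9
```

View pics/w1.png

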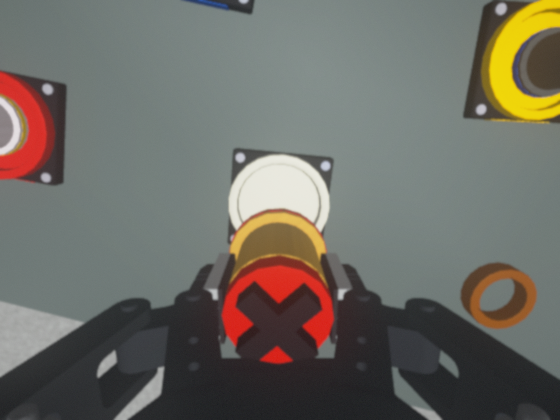

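Wrist view: the red unit is held upright at (278,310), right over the white nest (278,200). Lowering.

Request:
step_arm(commands=[0.05,0,1,0,0,0,0,0.05,0,3,0,0,0,0,0.05,0,5,0,0,0,0,0.05,0,7,0,0,0,0,0.05,0,9,0,0,0,0,0.05,0,10.4,0,0,0,0,0.05,0,11,0,0,0,0,0.05,0,11.3,0,0,0,0,0.05,0,11.5,0,0,0,0,0.05,0,11.5,0,0,0,0])

```text
clock: 6.95
eef_pos: [443.5, -5.5, 43.9]
tool_rot: [-3.141, -0.001, 0.295]
force: [0.5, 0.2, -2.9]
width: 38.5
gripper_force: 60.8
```

Request:
step_arm(commands=[0,0,0.1,0,0,0,0,0,0,0.2,0,0,0,0,0,0,0.3,0,0,0,0,0,0,0.3,0,0,0,0])

```text
clock: 7.35
eef_pos: [443.3, -5.8, 41.3]
tool_rot: [-3.142, -0.0, 0.294]
force: [1.1, -0.3, -2.0]
width: 38.9
gripper_force: 60.8
```

Request:
step_arm(commands=[0,0,0.05,0,0,0,0,0,0,0.1,0,0,0,0,0,0,0.1,0,0,0,0])

```text
clock: 7.65
eef_pos: [443.1, -5.9, 40.5]
tool_rot: [3.142, -0.0, 0.294]
force: [-0.1, 0.2, 0.5]
width: 39.0
gripper_force: 61.0
```

Weight is off the arm, so the unit is on the floor. Open slowly, then rise.

Request:
step_arm(commands=[0,0,0,0,0,0,0.55,0,0,0,0,0,0,0.6,0,0,0,0,0,0,0.8,0,0,0,0,0,0,1,0,0,0,0,0,0,1,0,0,0,0,0,0,1,0,0,0,0,0,0,1])

```text
clock: 8.35
eef_pos: [442.9, -5.9, 40.3]
tool_rot: [-3.142, 0.0, 0.294]
force: [0.3, -0.2, 0.4]
width: 85.1
gripper_force: 0.0
```

Request:
step_arm(commands=[0,0,-1.5,0,0,0,1,0,0,-4,0,0,0,1,0,0,-8,0,0,0,1,0,0,-12,0,0,0,1,0,0,-15.5,0,0,0,1,0,0,-18,0,0,0,1,0,0,-19,0,0,0,1,0,0,-19,0,0,0,1])

```text
clock: 9.15
eef_pos: [443.6, -6.1, 231.2]
tool_rot: [3.141, -0.002, 0.293]
force: [0.2, -0.6, -0.8]
width: 85.7
gripper_force: 0.0
```

Run:
```python
from h import *
go(612,-173,230)
d=get("wrist"); unit(d,442,-6)
```

```text
shift cm [11.3  20.85  0.17] pos [443.6  -6.1 231.2] rot [ 3.141e+00 -2.000e-03  2.930e-01] w 85.7 F [ 0.2 -0.6 -0.8] t 9.15
21 2168 [441.   -7.2] 44.1 rect [441.3  -7.1] [86.2 86.3] z 26.1
74 884 [442.   -5.8] 19.9 rect [442.2  -5.9] [39.2 38.5] z 80.2
86 574 [442.1  -5.8] 16.4 rect [442.3  -5.9] [27.4 28. ] z 88.1
```

Red is parked flat in the white nest (1–2 mm off centre, top at the right height). Next: the blue unit.

Request:
step_arm(commands=[2,3.8,0,0,0,0,1,4,7.5,0,0,0,0,1,6.2,11.5,0,0,0,0,1,8.3,15.4,0,0,0,0,1,10.3,19,0,0,0,0,1,11.3,20.8,0,0,0,0,1,11.3,20.8,0,0,0,0,1,11.3,20.8,0,0,0,0,1])

```text
clock: 10.0
eef_pos: [610.0, -171.4, 227.8]
tool_rot: [-3.139, 0.004, 0.294]
force: [-0.8, 0.5, -0.6]
width: 85.1
gripper_force: 0.0
```

Run:
```python
from h import *
go(612,-173,40)
d=get("wrist"); unit(d,612,-173)
```

```text
shift cm [ 0.22  0.26 18.78] pos [ 610.  -171.4  227.8] rot [-3.139  0.004  0.294] w 85.1 F [-0.8  0.5 -0.6] t 10.0
21 2175 [ 611.  -171.1] 43.8 rect [ 611.3 -171.1] [86.4 86.8] z 26.1
74 1493 [ 610.9 -174.5] 19.9 rect [ 610.9 -174.5] [38.9 38.9] z 80.5
```

Request:
step_arm(commands=[0.1,0.2,4,0,0,0,1,0.1,0.2,8,0,0,0,1,0.1,0.2,12,0,0,0,1,0.1,0.2,15,0,0,0,1,0.1,0.2,17,0,0,0,1,0.1,0.2,18.3,0,0,0,1,0.1,0.2,18.9,0,0,0,1,0.1,0.2,18.9,0,0,0,1,0.1,0.2,18.9,0,0,0,0.7,0.1,0.2,18.9,0,0,0,0.6])

```text
clock: 11.05
eef_pos: [613.7, -174.0, 42.6]
tool_rot: [3.141, -0.002, 0.294]
force: [1.0, 0.6, -0.0]
width: 58.7
gripper_force: 0.0
```

Request:
step_arm(commands=[0,0,0,0,0,0,0,0,0,0,0,0,0,0,0,0,0,0,0,0,0,0,0,0,0,0,0,0,0,0,0,0,0,0,0,0,0,0,0,0,0,0,0,0,0,0,0,0,0])

```text
clock: 11.75
eef_pos: [613.6, -174.3, 42.5]
tool_rot: [3.14, -0.002, 0.294]
force: [0.5, -0.6, 5.8]
width: 39.2
gripper_force: 60.6
```

Request:
step_arm(commands=[0,0,-0.5,0,0,0,0,0,0,-1.5,0,0,0,0,0,0,-3,0,0,0,0,0,0,-5,0,0,0,0,0,0,-7,0,0,0,0,0,0,-9,0,0,0,0,0,0,-10.5,0,0,0,0,0,0,-11.5,0,0,0,0,0,0,-12,0,0,0,0,0,0,-12,0,0,0,0])

```text
clock: 12.75
eef_pos: [613.0, -174.0, 161.8]
tool_rot: [3.141, -0.001, 0.294]
force: [0.1, 0.2, -2.0]
width: 38.8
gripper_force: 60.4
```

```bash
python3 -c "
from h import *
go(623.5,106.5,162)"
```

```text
shift cm [ 9.120e+00 -2.654e+01 -2.000e-02] pos [ 613.  -174.   161.8] rot [ 3.141e+00 -1.000e-03  2.940e-01] w 38.8 F [ 0.1  0.2 -2. ] t 12.75
```

Request:
step_arm(commands=[0.4,-1,0,0,0,0,0,1.2,-3.5,0,0,0,0,0,2.4,-7,0,0,0,0,0,3.8,-11,0,0,0,0,0,5.2,-15,0,0,0,0,0,6.5,-19,0,0,0,0,0,7.9,-23,0,0,0,0,0,8.8,-25.5,0,0,0,0,0,9.1,-26.5,0,0,0,0,0,9.1,-26.5,0,0,0,0,0])

```text
clock: 13.75
eef_pos: [622.3, 108.7, 160.5]
tool_rot: [-3.14, 0.001, 0.298]
force: [0.5, -0.3, -2.7]
width: 39.1
gripper_force: 60.6
```

Run:
```python
from h import *
d=get("wrist"); unit(d,622,106)
go(623.5,106.5,42.5)
```

```text
21 1895 [621.6 106.2] 43.8 rect [631.1 108.4] [67.7 86.7] z 25.9
shift cm [ 0.13 -0.04 11.8 ] pos [622.6 105.8 160.6] rot [3.141e+00 2.000e-03 2.950e-01] w 38.7 F [-0.1 -0.8 -2. ] t 13.8
```

Request:
step_arm(commands=[0,0,1,0,0,0,0,0,0,3,0,0,0,0,0,0,5,0,0,0,0,0,0,7,0,0,0,0,0,0,9,0,0,0,0,0,0,10.4,0,0,0,0,0,0,11,0,0,0,0,0,0,11.3,0,0,0,0,0,0,11.6,0,0,0,0,0,0,11.6,0,0,0,0])

```text
clock: 14.8
eef_pos: [623.6, 106.0, 45.7]
tool_rot: [3.141, -0.001, 0.294]
force: [-0.6, 0.2, -1.0]
width: 38.8
gripper_force: 60.6
```

Request:
step_arm(commands=[0,0,0.1,0,0,0,0,0,0,0.1,0,0,0,0])

```text
clock: 15.0
eef_pos: [623.5, 106.2, 44.8]
tool_rot: [3.141, -0.001, 0.294]
force: [-0.6, -0.2, -2.5]
width: 38.7
gripper_force: 60.6
```

Request:
step_arm(commands=[0,0,0.1,0,0,0,0,0,0,0.2,0,0,0,0,0,0,0.25,0,0,0,0,0,0,0.25,0,0,0,0])

```text
clock: 15.4
eef_pos: [623.4, 106.1, 42.5]
tool_rot: [3.141, -0.0, 0.294]
force: [-1.7, -0.7, 5.1]
width: 38.7
gripper_force: 61.3
```

Contact (force turned positive). Release and rise.

Request:
step_arm(commands=[0,0,0,0,0,0,0.55,0,0,0,0,0,0,0.6,0,0,0,0,0,0,0.8,0,0,0,0,0,0,1,0,0,0,0,0,0,1,0,0,0,0,0,0,1,0,0,0,0,0,0,1])

```text
clock: 16.1
eef_pos: [623.2, 106.1, 41.8]
tool_rot: [-3.142, -0.0, 0.294]
force: [0.3, -0.1, -0.1]
width: 85.0
gripper_force: 0.0
```

Request:
step_arm(commands=[0,0,-1.5,0,0,0,1,0,0,-4,0,0,0,1,0,0,-8,0,0,0,1,0,0,-12,0,0,0,1,0,0,-15.5,0,0,0,1,0,0,-18,0,0,0,1,0,0,-19,0,0,0,1,0,0,-19,0,0,0,1])

```text
clock: 16.9
eef_pos: [624.0, 106.3, 233.8]
tool_rot: [3.141, -0.003, 0.294]
force: [0.3, 0.1, -1.0]
width: 85.5
gripper_force: 0.0
```

Run:
```python
from h import *
go(441,236,230)
d=get("wrist"); unit(d,622,106)
```

```text
shift cm [-13.76 -17.72   0.33] pos [624.  106.3 233.8] rot [ 3.141e+00 -3.000e-03  2.940e-01] w 85.5 F [ 0.3  0.1 -1. ] t 16.9
21 2105 [621.2 106.2] 44.0 rect [621.3 106.5] [86.4 87. ] z 26.2
74 1432 [620.7 105.6] 19.9 rect [620.9 105.7] [39.1 39.1] z 80.4
```

Blue is home. Now the yellow unit.

Request:
step_arm(commands=[-2,-2.6,0,0,0,0,1,-4.5,-5.8,0,0,0,0,1,-7,-9,0,0,0,0,1,-9.5,-12.2,0,0,0,0,1,-12,-15.5,0,0,0,0,1,-13.7,-17.7,0,0,0,0,1,-13.7,-17.7,0,0,0,0,1,-13.7,-17.7,0,0,0,0,1,-13.7,-17.7,0,0,0,0,1])

```text
clock: 17.85
eef_pos: [441.4, 234.7, 230.9]
tool_rot: [3.141, 0.001, 0.292]
force: [0.2, 0.1, 0.2]
width: 85.3
gripper_force: 0.0
```

Run:
```python
from h import *
d=get("wrist"); unit(d,441,236)
go(440,236,42)
```

```text
21 2177 [437.8 234.7] 44.0 rect [438.  234.7] [86.3 87.4] z 26.1
74 1261 [439.2 235.6] 19.9 rect [439.3 235.6] [39.1 38.5] z 80.1
86 202 [439.2 235.6] 6.9 rect [439.3 235.7] [13.5 12.4] z 92.1
shift cm [-0.1  -0.2  18.91] pos [441.6 234.6 231.1] rot [3.141e+00 1.000e-03 2.920e-01] w 85.3 F [0.3 0.1 0.6] t 17.9
```

Request:
step_arm(commands=[-0.1,-0.1,4,0,0,0,1,-0.1,-0.1,8,0,0,0,1,-0.1,-0.1,12,0,0,0,1,-0.1,-0.1,15,0,0,0,1,-0.1,-0.1,17,0,0,0,1,-0.1,-0.1,18.3,0,0,0,1,-0.1,-0.1,18.9,0,0,0,1,-0.1,-0.1,18.9,0,0,0,1,-0.1,-0.1,18.9,0,0,0,0.7,-0.1,-0.1,18.9,0,0,0,0.6])

```text
clock: 18.9
eef_pos: [440.3, 236.6, 43.6]
tool_rot: [-3.141, -0.002, 0.293]
force: [-0.1, -0.4, 0.2]
width: 59.2
gripper_force: 0.0
```

Request:
step_arm(commands=[0,0,0,0,0,0,0,0,0,0,0,0,0,0,0,0,0,0,0,0,0,0,0,0,0,0,0,0,0,0,0,0,0,0,0,0,0,0,0,0,0,0,0,0,0,0,0,0,0])

```text
clock: 19.6
eef_pos: [440.2, 236.6, 43.8]
tool_rot: [-3.142, -0.002, 0.294]
force: [-0.4, -1.2, 5.4]
width: 38.8
gripper_force: 59.9
```

Request:
step_arm(commands=[0,0,-0.5,0,0,0,0,0,0,-1.5,0,0,0,0,0,0,-3,0,0,0,0,0,0,-5,0,0,0,0,0,0,-7,0,0,0,0,0,0,-9,0,0,0,0,0,0,-10.5,0,0,0,0,0,0,-11.5,0,0,0,0,0,0,-12,0,0,0,0,0,0,-12,0,0,0,0])

```text
clock: 20.6
eef_pos: [439.8, 236.5, 163.4]
tool_rot: [-3.141, -0.001, 0.294]
force: [0.4, 0.0, -2.5]
width: 38.4
gripper_force: 60.5
```

```bash
python3 -c "
from h import *
go(612,-171,164)"
```

```text
shift cm [ 4.69 43.99 -0.07] pos [439.8 236.5 163.4] rot [-3.141e+00 -1.000e-03  2.940e-01] w 38.4 F [ 0.4  0.  -2.5] t 20.6
```

Request:
step_arm(commands=[0.1,1,0,0,0,0,0,0.4,3.5,0,0,0,0,0,0.8,7,0,0,0,0,0,1.2,11,0,0,0,0,0,1.6,15,0,0,0,0,0,2,19,0,0,0,0,0,2.5,23,0,0,0,0,0,2.8,26,0,0,0,0,0,3,28,0,0,0,0,0,3,28,0,0,0,0,0])

```text
clock: 21.6
eef_pos: [549.5, -28.2, 161.5]
tool_rot: [3.14, 0.002, 0.287]
force: [1.0, 0.1, -2.7]
width: 38.6
gripper_force: 60.8
```

Request:
step_arm(commands=[0.1,1,0,0,0,0,0,0.4,3.5,0,0,0,0,0,0.8,7,0,0,0,0,0,1.2,11,0,0,0,0,0,1.5,14,0,0,0,0,0,1.7,15.5,0,0,0,0,0,1.7,16,0,0,0,0,0,1.7,16,0,0,0,0,0,1.7,16,0,0,0,0,0])

```text
clock: 22.5
eef_pos: [611.5, -168.4, 162.7]
tool_rot: [-3.14, 0.0, 0.297]
force: [0.0, 0.7, -2.4]
width: 38.6
gripper_force: 60.8
```

Run:
```python
from h import *
d=get("wrist"); unit(d,611,-171)
go(612,-171,43.8)
```

```text
21 1828 [ 611.1 -171.1] 43.9 rect [ 621.3 -168.9] [66.6 86.9] z 25.9
shift cm [-0.04  0.28 11.91] pos [ 611.7 -168.4  162.9] rot [-3.14   0.     0.297] w 38.4 F [ 0.   1.  -1.5] t 22.55
```

Request:
step_arm(commands=[0,0.2,1,0,0,0,0,0,0.2,3,0,0,0,0,0,0.2,5,0,0,0,0,0,0.2,7,0,0,0,0,0,0.2,9,0,0,0,0,0,0.2,10.4,0,0,0,0,0,0.2,11.1,0,0,0,0,0,0.2,11.5,0,0,0,0,0,0.2,11.7,0,0,0,0,0,0.2,11.7,0,0,0,0])

```text
clock: 23.55
eef_pos: [613.0, -173.0, 46.3]
tool_rot: [3.141, -0.001, 0.294]
force: [0.2, -0.8, -2.9]
width: 38.8
gripper_force: 60.8
```

Request:
step_arm(commands=[0,0,0.1,0,0,0,0,0,0,0.1,0,0,0,0])

```text
clock: 23.75
eef_pos: [612.9, -173.1, 45.4]
tool_rot: [3.141, -0.001, 0.294]
force: [0.0, -0.1, -2.2]
width: 38.5
gripper_force: 60.8
```

Request:
step_arm(commands=[0,-0.1,0.1,0,0,0,0,0,-0.1,0.15,0,0,0,0,0,-0.1,0.2,0,0,0,0,0,-0.1,0.2,0,0,0,0])

```text
clock: 24.15
eef_pos: [612.4, -171.9, 43.9]
tool_rot: [3.141, -0.0, 0.294]
force: [-1.9, 0.8, 5.2]
width: 38.5
gripper_force: 61.5
```

Request:
step_arm(commands=[0,0,0,0,0,0,0.55,0,0,0,0,0,0,0.6,0,0,0,0,0,0,0.8,0,0,0,0,0,0,1,0,0,0,0,0,0,1,0,0,0,0,0,0,1,0,0,0,0,0,0,1])

```text
clock: 24.85
eef_pos: [612.3, -172.0, 42.8]
tool_rot: [-3.142, -0.0, 0.294]
force: [-0.0, 0.4, 0.1]
width: 85.3
gripper_force: 0.0
```

Request:
step_arm(commands=[0,0,-1.5,0,0,0,1,0,0,-4,0,0,0,1,0,0,-8,0,0,0,1,0,0,-12,0,0,0,1,0,0,-15.5,0,0,0,1,0,0,-18,0,0,0,1,0,0,-19,0,0,0,1,0,0,-19,0,0,0,1])

```text
clock: 25.65
eef_pos: [613.1, -172.2, 234.8]
tool_rot: [3.14, -0.003, 0.294]
force: [-0.7, -0.2, -1.0]
width: 85.6
gripper_force: 0.0
```

Run:
```python
from h import *
go(442.7,-5.8,230)
d=get("wrist"); unit(d,611,-171)
```

```text
shift cm [-11.49 -20.86   0.41] pos [ 613.1 -172.2  234.8] rot [ 3.14e+00 -3.00e-03  2.94e-01] w 85.6 F [-0.7 -0.2 -1. ] t 25.65
21 2119 [ 611.  -171.2] 43.9 rect [ 611.  -171.2] [86.4 87.1] z 26.1
74 1222 [ 611.2 -172. ] 20.0 rect [ 611.6 -172. ] [38.9 38.9] z 80.1
86 196 [ 611.3 -172. ] 6.9 rect [ 611.4 -172.1] [13.2 12.6] z 92.0
```

Yellow is home. Last: red from white to red.

Request:
step_arm(commands=[-2,-3.7,0,0,0,0,1,-4,-7.4,0,0,0,0,1,-6.2,-11.3,0,0,0,0,1,-8.4,-15.3,0,0,0,0,1,-10.4,-19,0,0,0,0,1,-11.4,-20.8,0,0,0,0,1,-11.4,-20.8,0,0,0,0,1,-11.4,-20.8,0,0,0,0,1,-11.4,-20.8,0,0,0,0,1])

```text
clock: 26.6
eef_pos: [443.6, -6.9, 232.2]
tool_rot: [-3.141, 0.001, 0.292]
force: [0.6, -0.1, -0.5]
width: 85.5
gripper_force: 0.0
```

Run:
```python
from h import *
d=get("wrist"); unit(d,442,-6)
go(442.7,-6,42)
```

```text
21 2144 [441.1  -7.2] 44.1 rect [441.3  -6.8] [86.7 87. ] z 26.1
74 876 [442.1  -5.7] 19.8 rect [442.2  -5.5] [39.1 38.5] z 80.2
86 571 [442.1  -5.7] 16.4 rect [442.3  -5.7] [27.9 27.4] z 88.2
shift cm [-0.06 -0.11 19.03] pos [443.6  -6.9 232.3] rot [-3.141  0.     0.292] w 85.4 F [1.4 0.8 0.8] t 26.65
```

Request:
step_arm(commands=[-0.1,0,4,0,0,0,1,-0.1,0,8,0,0,0,1,-0.1,0,12,0,0,0,1,-0.1,0,15,0,0,0,1,-0.1,0,17,0,0,0,1,-0.1,0,18.3,0,0,0,1,-0.1,0,19,0,0,0,1,-0.1,0,19,0,0,0,1,-0.1,0,19,0,0,0,0.7,-0.1,0,19,0,0,0,0.6])

```text
clock: 27.65
eef_pos: [442.7, -6.4, 43.5]
tool_rot: [3.141, -0.001, 0.293]
force: [-0.2, -0.1, 0.0]
width: 59.5
gripper_force: 0.0
```

Request:
step_arm(commands=[0,0,0,0,0,0,0,0,0,0,0,0,0,0,0,0,0,0,0,0,0,0,0,0,0,0,0,0,0,0,0,0,0,0,0,0,0,0,0,0,0,0,0,0,0,0,0,0,0])

```text
clock: 28.35
eef_pos: [442.5, -6.3, 43.7]
tool_rot: [3.141, -0.002, 0.294]
force: [-1.4, -0.2, 5.0]
width: 38.9
gripper_force: 59.8
```

Request:
step_arm(commands=[0,0,-0.5,0,0,0,0,0,0,-1.5,0,0,0,0,0,0,-3,0,0,0,0,0,0,-5,0,0,0,0,0,0,-7,0,0,0,0,0,0,-9,0,0,0,0,0,0,-10.5,0,0,0,0,0,0,-11.5,0,0,0,0,0,0,-12,0,0,0,0,0,0,-12,0,0,0,0])

```text
clock: 29.35
eef_pos: [442.1, -6.4, 163.3]
tool_rot: [3.141, -0.001, 0.294]
force: [-1.0, -0.3, -3.4]
width: 38.7
gripper_force: 60.6
```

```bash
python3 -c "
from h import *
go(439.5,235.5,164)"
```

```text
shift cm [  6.75 -23.23  -0.07] pos [442.1  -6.4 163.3] rot [ 3.141e+00 -1.000e-03  2.940e-01] w 38.7 F [-1.  -0.3 -3.4] t 29.35
```

Request:
step_arm(commands=[0.3,-1,0,0,0,0,0,1,-3.5,0,0,0,0,0,2,-7,0,0,0,0,0,3.2,-11,0,0,0,0,0,4.4,-15,0,0,0,0,0,5.5,-19,0,0,0,0,0,6.4,-22,0,0,0,0,0,6.7,-23.2,0,0,0,0,0,6.7,-23.2,0,0,0,0,0,6.7,-23.2,0,0,0,0,0])

```text
clock: 30.35
eef_pos: [438.2, 233.9, 162.1]
tool_rot: [3.14, 0.002, 0.294]
force: [-0.2, -0.2, -2.7]
width: 38.3
gripper_force: 60.9
```

Run:
```python
from h import *
d=get("wrist"); unit(d,439,235)
go(439.5,235.5,43.7)
```

```text
21 1830 [438.  234.7] 43.8 rect [447.8 238.1] [66.6 86.4] z 25.9
shift cm [ 0.18 -0.21 11.85] pos [438.6 233.2 162.2] rot [3.14e+00 2.00e-03 2.92e-01] w 38.6 F [-0.5 -0.1 -2.2] t 30.4
```

Request:
step_arm(commands=[0,0,1,0,0,0,0,0,0,3,0,0,0,0,0,0,5,0,0,0,0,0,0,7,0,0,0,0,0,0,9,0,0,0,0,0,0,10.4,0,0,0,0,0,0,11.1,0,0,0,0,0,0,11.5,0,0,0,0,0,0,11.8,0,0,0,0,0,0,11.8,0,0,0,0])

```text
clock: 31.4
eef_pos: [439.2, 235.1, 44.9]
tool_rot: [-3.142, -0.0, 0.293]
force: [-0.0, -0.5, -3.3]
width: 38.9
gripper_force: 60.8
```

Request:
step_arm(commands=[0,0,0.1,0,0,0,0,0,0,0.1,0,0,0,0])

```text
clock: 31.6
eef_pos: [439.2, 235.4, 44.2]
tool_rot: [-3.141, -0.001, 0.294]
force: [-0.4, 0.4, -1.7]
width: 38.6
gripper_force: 60.8
```

Request:
step_arm(commands=[0,0,0.05,0,0,0,0,0,0,0.1,0,0,0,0,0,0,0.1,0,0,0,0])

```text
clock: 31.9
eef_pos: [439.2, 235.4, 43.7]
tool_rot: [3.141, -0.001, 0.294]
force: [-0.9, 0.3, 5.5]
width: 38.6
gripper_force: 61.8
```

Request:
step_arm(commands=[0,0,0,0,0,0,0.55,0,0,0,0,0,0,0.6,0,0,0,0,0,0,0.8,0,0,0,0,0,0,1,0,0,0,0,0,0,1,0,0,0,0,0,0,1,0,0,0,0,0,0,1])

```text
clock: 32.6
eef_pos: [438.9, 235.2, 42.8]
tool_rot: [3.142, 0.0, 0.294]
force: [-1.3, 0.5, 0.0]
width: 85.5
gripper_force: 0.0
```

Request:
step_arm(commands=[0,0,-1.5,0,0,0,1,0,0,-4,0,0,0,1,0,0,-8,0,0,0,1,0,0,-12,0,0,0,1,0,0,-15.5,0,0,0,1,0,0,-18,0,0,0,1,0,0,-19,0,0,0,1,0,0,-19,0,0,0,1,0,0,-19,0,0,0,1,0,0,-19,0,0,0,1])

```text
clock: 33.6
eef_pos: [438.1, 234.6, 231.2]
tool_rot: [3.141, 0.003, 0.294]
force: [0.5, 0.1, -0.9]
width: 85.6
gripper_force: 0.0
```

Run:
```python
from h import *
d=get("wrist"); unit(d,439,235); save(get("scene"),"end.png")
```

```text
21 2175 [437.8 234.7] 43.9 rect [437.7 235.1] [86.2 87.3] z 26.1
74 891 [438.9 235.7] 19.9 rect [438.8 235.7] [39.3 38.4] z 80.2
86 576 [439.  235.6] 16.3 rect [438.9 236. ] [27.2 27.6] z 88.1
```

View pics/end.png

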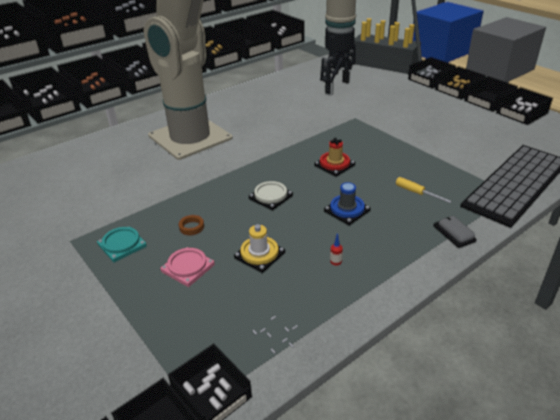

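The final view shows red in red (335,155), blue in blue (347,200), yellow in yellow (259,245), white empty (270,193) and the bystanders unmoved.

```bash
python3 -c "
from cell import ctrl
print(ctrl.finish_job())"
```

```text
the job is handed in; nothing more can be done
None
```

The job is handed in: the blue, yellow and red units stand upright in their own nests, each within about 2 mm of centre by the wrist camera, the white nest is empty again, and the bottle, tape and screwdriver look unmoved (about 34 s of the 96 s used; no verdict was returned).

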